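# Hold a sprung chassis panel square with an assembly square

### The arm

A 6-joint arm with a two-finger parallel gripper is mounted at the origin on the work surface. World frame = base frame: x ahead of the robot, y to its left, z up, the work surface at z = 0. Lengths are in m, angles in rad, forces in N, time in s.
With the tool pointing down it reaches from about 0.35 to 0.775 m from the base axis. Payload 5.5 kg.
Tool frame: the origin (TCP) lies between the finger pads; the fingertips stand 11 mm ahead of it and the grasp point (between the pads) lies 8 mm behind it (tips_ahead is the distance from the TCP to the fingertips, in m); z points along the fingers, y is the line along which they close (so a half turn about z gives the same grasp; the last joint's range is limited). The gripper opens to 85 mm and grips with 20 to 120 N. Pads are 22 mm wide; open, the fingers measure 114 mm over their backs; the gripper's body (76 mm by 85 mm) begins 54 mm behind the grasp point. The pads swing forward as they close: fully open they stand 13 mm farther back than shut.
Start: joints at [1.071, 0.313, 0.046, 1.304, 0, 1.431], TCP at [0.202, 0.538, 0.242] pointing down, gripper open.
Joint ranges: [-2.76, 2.76], [-0.86, 1.69], [-1.03, 1.26], [-2.2, 2.34], [-1.47, 1.5], [-3.14, 3.14]. Speed limits (rad/s): [2.57, 2.57, 3.14, 3.14, 3.14, 3.14].

### API

Orientations are given as a unit quaternion [w, x, y, z].
In Python, from workcell import * gives the robot as it stands. The module is installed in compiled form; this text tells all that it offers.
- The arm moves only by the tool jog_arm, never from a script. Its argument "moves" is a list of rows, each an object with "fingers": the closure, from 0 (fully open) to 1 (shut); "slide": the shift along the tool's x, y, z in mm, a list of three; "angular": the turn, a rotation vector about the tool's x, y, z in degrees, a list of three. A call has 1 to 10 rows; each row is the pose to reach, as a shift and turn from the pose commanded when the call began, along the tool's axes at that moment; what a row does not reach only later rows make up. A row lasts 1/12 s, in which the tool goes at most 41.7 mm and 7.16 degrees, less where a joint would pass 70% of its speed; a pose out of reach is approached as far as the arm can. A call with a gripper value outside its range is refused whole. The fingers move at their own pace and stop on an object; "squeeze" is the grip in N (left out, the last holds). Time passes only in rows, so rows that repeat a pose let the fingers close. It gives the time, the measured TCP pose, the force, the opening and the grip force at its end, in the units of the state.
- get_state(): the state, without advancing time (a new reading comes with each control period).
- read_camera(name): name is "scene" or "side" or "wrist"; returns a dict with "color" (384x512x3 uint8, red, green, blue), "fovy" (degrees; the focal length in pixels is half the picture's height over the tangent of half this angle, whatever the lens; pixels are square), "cx", "cy" (the principal point, pixels), "D" ([k1, k2, p1, p2, k3] as OpenCV has them; the pictures are not rectified), "world_from_camera" (4x4, takes a point from camera to world coordinates); the wrist camera has in their place "tool_from_camera" (4x4, takes a point from camera to tool coordinates, whose origin is the TCP and whose axes are the flange's). Camera axes: x right, y down, z forward; pixel columns grow to the right and rows downward; lengths in m; the calibration is good to about 2 mm. A picture is of the moment at which its call begins: read the wrist's pose just before it. There is no depth.
- hand_in(): hands the job in; it is judged then, once.
Trained networks look in a picture, given as the dict that the camera call returned (one of the last four; its "shot" number tells which), for a name from the list of things; names that differ only in an ending like _2 or _b are one class to them, and where a whole thing is asked for, a point or a joint stands for the part that bears it (a point fixed in the world has none). Each returns a list of dicts, best first, with "p" (0 to 1); they miss things now and then, are a little off and sometimes report something else, mostly with a low value. They report only what shows in the picture. A call takes as long as a camera call.
- look_for(target, picture): "point" ([column, row] in pixels, amid what is visible of it).
- tip_of(target, picture): "point" ([column, row] in pixels: a listed point, or the origin of a listed thing).
The state is a dict: "clock": time; "joint_pos": joint angles; "qvel": joint speeds; "tau": joint torques, N m; "tcp_pos": TCP position; "orientation": TCP orientation; "wrist_force": force on the tool from outside, world axes, zero at the start; "ft_torque": the same for the moment, N m; "finger_gap": finger opening in m; "grip_force": force on a finger pad.
Only numpy, scipy, OpenCV 4.12 (cv2) and the standard library are available. Lean on these libraries where they do the work, as an engineer would, in place of code of your own. Each camera call takes 0.05 s, during which the arm holds its last target. There are 200 camera calls.

### The job

Pick up the red assembly square from the bench and press it into the corner between the chassis floor and the sprung blue side panel, between the two yellow lines, pushing the panel up from its inward lean until the square's sole lies flat on the floor and its upright back lies flat against the panel right down to the fold. Finish while still gripping it there, pressed against both faces so that the panel is held square; do not let go, and leave the solder spool, the jar and the screwdriver where they are.

Things in the scene. Friction and masses are not known exactly. Their poses are not given: they have to be found in the camera images.
- square: Loose red L-shaped square, 280 g, standing on its sole. Origin: centre of the sole's underside; z up. Sole 80 mm long (x -40 to 40), 32 wide (y), 10 thick. Upright blade at the +x end, 32 wide, 8 thick, top at z 90 mm; its outer back is the plane x = +40, facing +x. A 14 mm thick rib (across y, centred) fills the L from x -12 to 32 mm up to z 74: grip it by its sides, closing along y, from above.
- square_grip (a point): Point to grip on the square's rib: x = +10 mm, y = 0, z = 56 mm in the square's frame; rib 14 mm thick here, 18 mm of rib above this point. Same axes as the square.
- square_corner (a point): Outer corner of the square, middle of its width: x = +40 mm, y = 0, z = 0 in the square's frame (where the underside meets the outer back). Same axes as the square.
- chassis: Grey instrument chassis in a jig, fixed to the bench. Origin: bench level below the middle of the fold line; +x horizontal, from the floor towards the panel, square to it; y along the fold; z up. Jig plate 150 x 170 mm, 6 mm thick, x from -135 to +15 mm. Two black blocks, tops 20 mm above the bench, stand at x = -122, y = +-60 mm.
- fold (a point): Middle of the fold line, on the chassis floor's top surface, 12 mm above the bench, where the panel's inner face meets the floor. Axes as the chassis. Floor: bare aluminium, 125 mm (x from -125 to 0) x 150 mm (y); two yellow lines painted on it run along x at y = +-42 mm. The square is home when its outer corner lies on the fold line.
- panel_top (a point): Middle of the upper edge of the panel's inner face, 92 mm up the panel from the fold line. Axes turn with the panel.
- panel (a joint): Lean of the blue panel (150 mm wide, 92 high, 5 thick, vent slots), hinged on the fold line: 0 = upright; positive rad = its top leans inward, over the floor (-x of the chassis). A spring holds it about 0.09 to 0.15 in; pushing it upright takes about 4 N at the square's top; it springs back when let go. The fold does not give: with the square's corner at the fold line the push meets a hard stop.
- spool: Green solder spool, loose, 54 mm across, 40 mm high, standing; leave alone. Origin: centre of its underside.
- jar: Small amber flux jar, loose, 44 mm across, 55 mm high, standing; leave alone. Origin: centre of its underside.
- driver: Orange screwdriver, loose, 170 mm long, lying on the bench along its x axis; leave alone. Origin: about its middle, on the underside.

How it is judged:
On the way:
1. the square is gripped and lifted clear of the bench (height (world z) of square_corner above 0.015 m and contact force between the fingers and square above 1 N), for 0.2 s.
At the end, for the whole second after the job is handed in: For the last second: gripped (1 N); pressing panel (over 2 N) and floor (over 1 N); outer corner within 2.5 mm of the fold line, 2 mm of the floor surface, 26 mm of the fold's middle; square upright within 0.025 rad, in line within 0.04 rad; panel upright within 0.025 rad; at rest (x of square_corner in the frame of fold between -0.0025 and 0.0025 m and z of square_corner in the frame of fold between -0.002 and 0.002 m and y of square_corner in the frame of fold between -0.026 and 0.026 m and angle between square's own z axis and vertical below 0.025 rad and angle between the x axis of square and the x axis of chassis, either way round below 0.04 rad and value of joint panel between -0.025 and 0.025 rad and contact force between square and panel_c0 above 2 N and contact force between square and chassis_c3 above 1 N and contact force between the fingers and square above 1 N and linear speed of square below 0.02 m/s); the arm keeps its last pose, push and grip.
It fails at once if the spool is moved more than 30 mm (distance of spool from where it was at the start of the episode above 0.03 m).
It fails at once if the jar is moved more than 30 mm (distance of jar from where it was at the start of the episode above 0.03 m).
It fails at once if the screwdriver is moved more than 30 mm (distance of driver from where it was at the start of the episode above 0.03 m).
It also fails if it takes over 43 s, if anything falls off the work surface, if the arm or the gripper's body presses on something with over 40 N, if the wrist force passes 120 N, or if a joint passes its speed limit or range.

## Working session

There is one attempt and no reset: what is moved stays moved. The work goes in short steps, Python scripts to look and compute and a tool call to move; the robot and the scene stay as the last step left them, time stands still between calls to the robot, and variables do not carry over. Pictures are saved under pics/ and viewed, at most 10 in all, crops included, and the job is handed in when it is done.

Besides the shell and the picture viewer there is one more tool, called after "Emit:" by a JSON object that holds its "name" and its "arguments", one argument or row to a line. jog_arm: Moves the arm, as the interface text tells. Its arguments: {"type":"object","properties":{"moves":{"type":"array","items":{"type":"object","properties":{"fingers":{"type":"number"},"slide":{"type":"array","items":{"type":"number"}},"angular":{"type":"array","items":{"type":"number"}}}}},"squeeze":{"type":"number"}},"required":["moves"]}

```bash
mkdir -p pics
cat > h.py <<'E'
from workcell import *
import numpy as np, cv2
from scipy.spatial.transform import Rotation as R
def rot(q): return R.from_quat([q[1],q[2],q[3],q[0]])
def cam(name):
    s=get_state(); p=read_camera(name)
    if 'world_from_camera' in p: T=np.array(p['world_from_camera'])
    else:
        W=np.eye(4); W[:3,:3]=rot(s['orientation']).as_matrix(); W[:3,3]=s['tcp_pos']
        T=W@np.array(p['tool_from_camera'])
    f=192/np.tan(np.radians(p['fovy'])/2)
    K=np.array([[f,0,p['cx']],[0,f,p['cy']],[0,0,1.]])
    return p,T,K,np.array(p['D'],float)
def ray(c,px):
    p,T,K,D=c
    u=cv2.undistortPoints(np.array([[px]],float),K,D)[0,0]
    return T[:3,3],T[:3,:3]@np.array([u[0],u[1],1])
def onz(c,px,z):
    o,d=ray(c,px); return o+d*(z-o[2])/d[2]
def tri(cs,pxs):
    A=np.zeros((3,3));b=np.zeros(3)
    for c,px in zip(cs,pxs):
        o,d=ray(c,px);d=d/np.linalg.norm(d);M=np.eye(3)-np.outer(d,d);A+=M;b+=M@o
    x=np.linalg.solve(A,b)
    res=[np.linalg.norm((np.eye(3)-np.outer(d,d)/(d@d))@(x-o)) for o,d in [ray(c,p) for c,p in zip(cs,pxs)]]
    return x,res
def proj(c,X):
    p,T,K,D=c
    Ti=np.linalg.inv(T); return cv2.projectPoints(np.array(X,float).reshape(-1,3),cv2.Rodrigues(Ti[:3,:3])[0],Ti[:3,3],K,D)[0][:,0]
E
cat > a.py <<'E'
from h import *
np.set_printoptions(precision=4,suppress=True)
cs={n:cam(n) for n in('scene','side')}
for n,c in cs.items(): cv2.imwrite(f'pics/{n}0.png',c[0]['color'][:,:,::-1])
for t in ['square','square_grip','square_corner','fold','chassis','panel_top','spool','jar','driver']:
    r={}
    for n,c in cs.items():
        l=tip_of(t,c[0]); 
        if l: r[n]=l[0]; print(t,n,np.round(l[0]['point'],1),round(l[0]['p'],2),len(l))
    if len(r)==2: x,e=tri([cs[n] for n in r],[r[n]['point'] for n in r]); print('   ',x,np.round(e,4))
print(get_state())
E
python3 a.py; python3 -c "
import cv2,numpy as np
cv2.imwrite('pics/both0.png',np.vstack([cv2.imread('pics/scene0.png'),cv2.imread('pics/side0.png')])[:, :])"
```

```text
square scene [195.1 202.8] 0.85 1
square side [315.9 264.4] 0.83 1
    [ 0.5678 -0.1829 -0.007 ] [0.0039 0.0039]
square_grip scene [190.8 182.1] 0.96 1
square_grip side [314.1 249.3] 0.7 2
    [ 0.5568 -0.1903  0.0554] [0.0024 0.0024]
square_corner scene [198.8 186.9] 0.9 1
square_corner side [305.9 274.7] 0.94 2
    [ 0.525  -0.1999  0.0054] [0.0028 0.0028]
fold scene [343.9 241.9] 0.86 2
fold side [201.6 180.1] 0.67 1
    [0.4952 0.1985 0.012 ] [0.0014 0.0014]
chassis scene [343.1 241.9] 0.56 1
chassis side [202.8 185.4] 0.6 1
    [0.491  0.1929 0.0012] [0.0022 0.0022]
panel_top scene [343.  214.6] 0.73 1
panel_top side [204.1 151.6] 0.72 1
    [0.5051 0.1843 0.1091] [0.0019 0.0019]
spool scene [115.2 238.8] 0.87 1
spool side [403.5 246.9] 0.86 1
    [ 0.7652 -0.2666  0.001 ] [0.0002 0.0002]
jar scene [238.9 138.1] 0.69 2
jar side [339.1 207.9] 0.88 1
    [ 0.5355 -0.1531  0.1851] [0.0757 0.0757]
driver scene [240.5 136.7] 0.5 1
driver side [216.  341.5] 0.85 1
    [ 0.2912 -0.2209  0.0034] [0.0045 0.0045]
{'clock': 1.0, 'joint_pos': array([1.0714, 0.3132, 0.0461, 1.3036, 0.    , 1.4312]), 'qvel': array([ 0.0003, -0.0001,  0.0001, -0.0009,  0.0018, -0.0006]), 'tau': array([  0.0008, -48.0472,  29.882 ,   0.0003,  -0.    ,   0.    ]), 'tcp_pos': array([0.2025, 0.5382, 0.2423]), 'orientation': array([0.    , 0.1789, 0.9839, 0.0001]), 'wrist_force': array([1.4319, 0.433 , 0.0821]), 'ft_torque': array([ 0.0414, -0.0101, -0.0312]), 'grip_force': 0.0, 'finger_gap': 0.08529193124279182}
```

View pics/scene0.png

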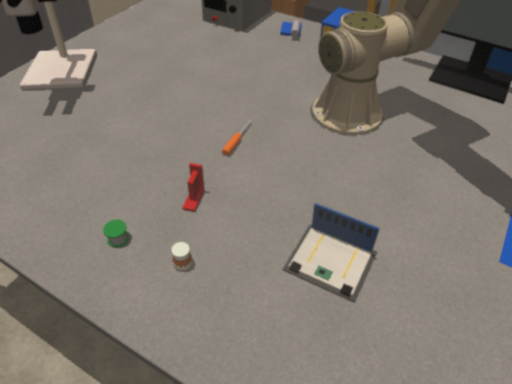

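View pics/side0.png

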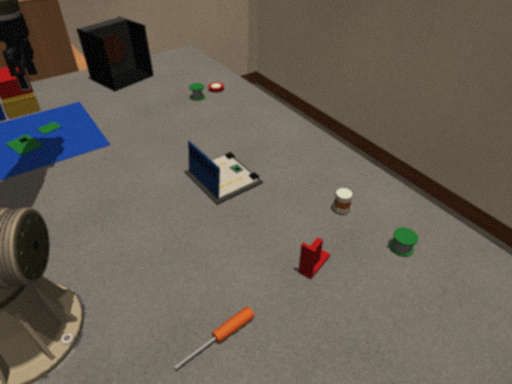

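The scene shows the square at about (195,187), with its blade toward the robot. The chassis is at about (333,250), with its panel on the robot's side. The jar is at (181,255) and the spool at (116,233). The side view agrees, with the chassis at (222,175), the square at (313,258) and the jar at (343,200). Next I'll move above the chassis for a wrist look on the way.

Emit:
{"name": "jog_arm", "arguments": {
  "moves": [
    {"fingers":0,"slide":[-218,-98,-30],"angular":[0,0,-20]},
    {"fingers":0,"slide":[-218,-98,-30],"angular":[0,0,-20]},
    {"fingers":0,"slide":[-218,-98,-30],"angular":[0,0,-20]},
    {"fingers":0,"slide":[-435,-197,-60],"angular":[0,0,-40]},
    {"fingers":0,"slide":[-435,-197,-60],"angular":[0,0,-40]},
    {"fingers":0,"slide":[-435,-197,-60],"angular":[0,0,-40]},
    {"fingers":0,"slide":[-435,-197,-60],"angular":[0,0,-40]},
    {"fingers":0,"slide":[-435,-197,-60],"angular":[0,0,-40]},
    {"fingers":0,"slide":[-435,-197,-60],"angular":[0,0,-40]},
    {"fingers":0,"slide":[-435,-197,-60],"angular":[0,0,-40]}
  ]
}}

```text
clock: 1.83
tcp_pos: [0.4815, 0.2592, 0.2922]
orientation: [0.0, -0.168, 0.986, 0.0]
wrist_force: [0.6, -0.1, 0.7]
finger_gap: 0.0855
grip_force: 0.0
```

```bash
cat > b.py <<'E'
from h import *
np.set_printoptions(precision=4,suppress=True)
c=cam('wrist'); cv2.imwrite('pics/w1.png',c[0]['color'][:,:,::-1])
s=get_state(); print(s['clock'],s['tcp_pos'],s['joint_pos'],rot(s['orientation']).as_matrix())
print(np.array(c[0]['tool_from_camera']),c[2],c[3])
np.savez('w1.npz',T=c[1],K=c[2],D=c[3])
for t,z in [('fold',.012),('panel_top',.103),('chassis',0)]:
    for l in tip_of(t,c[0]): print(t,np.round(l['point'],1),round(l['p'],2),onz(c,l['point'],z))
E
python3 b.py
```

```text
1.8833 [0.4874 0.2544 0.2926] [ 0.3373  0.2518  0.0853  1.4    -0.0043  0.0053] [[-0.9454 -0.3259  0.0055]
 [-0.326   0.9454 -0.0027]
 [-0.0043 -0.0043 -1.    ]]
[[ 0.0009 -0.9448 -0.3277  0.0854]
 [ 1.      0.0008  0.0004 -0.0005]
 [-0.0002 -0.3277  0.9448 -0.1314]
 [ 0.      0.      0.      1.    ]] [[309.9977   0.     255.1596]
 [  0.     309.9977 192.3709]
 [  0.       0.       1.    ]] [-0.0018  0.      0.      0.      0.    ]
fold [201.8 140.9] 0.72 [0.4911 0.1871 0.012 ]
panel_top [186.2 167. ] 0.58 [0.5035 0.1888 0.103 ]
```

View pics/w1.png

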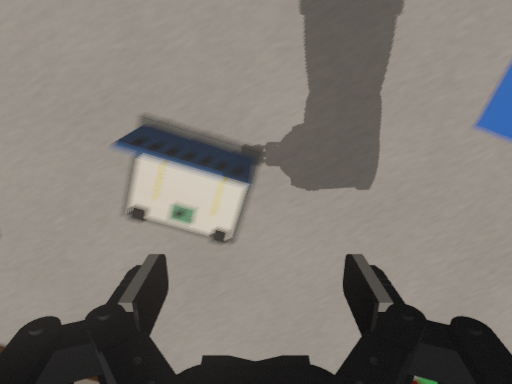

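The wrist view is blurred because the arm was moving. It shows the panel's top edge from about (115,146) to (250,182) and the blocks at (138,214) and (219,235). That puts the chassis x at yaw about 183°. I'll settle squarely above the fold and look again.

Emit:
{"name": "jog_arm", "arguments": {
  "moves": [
    {"fingers":0,"slide":[20,-59,30],"angular":[0,0,16]},
    {"fingers":0,"slide":[20,-59,30],"angular":[0,0,16]},
    {"fingers":0,"slide":[20,-59,30],"angular":[0,0,16]},
    {"fingers":0,"slide":[20,-59,30],"angular":[0,0,16]},
    {"fingers":0,"slide":[20,-59,30],"angular":[0,0,16]},
    {"fingers":0,"slide":[20,-59,30],"angular":[0,0,16]}
  ]
}}

```text
clock: 2.53
tcp_pos: [0.4808, 0.1998, 0.2622]
orientation: [0.0, -0.031, 1.0, 0.0]
wrist_force: [-0.3, -0.7, 0.1]
finger_gap: 0.0853
grip_force: 0.0
```

```bash
sed -i 's/w1/w2/g' b.py; python3 b.py
python3 - <<'E'
import cv2
im=cv2.imread('pics/w2.png'); cv2.imwrite('pics/w2c.png',cv2.resize(im[60:320,110:400],None,fx=2.2,fy=2.2,interpolation=cv2.INTER_CUBIC))
E
```

```text
2.5833 [0.481  0.1998 0.2622] [ 0.2394  0.2017 -0.0528  1.3151  0.0003  0.1774] [[-0.9981 -0.0619  0.001 ]
 [-0.0619  0.9981  0.0006]
 [-0.0011  0.0005 -1.    ]]
[[ 0.0009 -0.9448 -0.3276  0.0853]
 [ 1.      0.0007  0.0006 -0.0008]
 [-0.0003 -0.3276  0.9448 -0.1314]
 [ 0.      0.      0.      1.    ]] [[309.9977   0.     255.1596]
 [  0.     309.9977 192.3709]
 [  0.       0.       1.    ]] [-0.0018  0.      0.      0.      0.    ]
fold [245.8 168.2] 0.77 [0.4964 0.1885 0.012 ]
panel_top [242.7 196.4] 0.59 [0.5015 0.1882 0.103 ]
chassis [245.8 161.9] 0.95 [0.4911 0.1879 0.    ]
```

View pics/w2c.png

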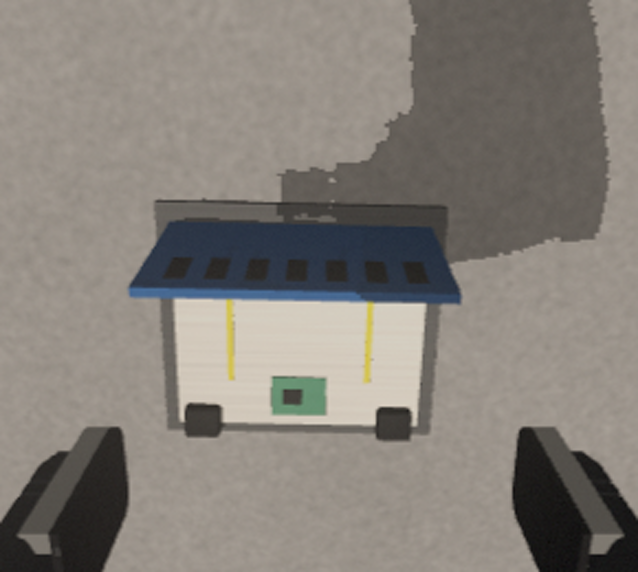

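The clearer picture shows the plate's corners at crop (155,201), (447,207), (430,433) and (168,429), the yellow lines at crop x of about 232 and 367, and the blocks at (203,419) and (394,423). I'll fit the chassis pose from those.

Run:
```python
import numpy as np,cv2
from scipy.optimize import least_squares
d=np.load('w2.npz');T,K,D=d['T'],d['K'],d['D']
Ti=np.linalg.inv(T);rv=cv2.Rodrigues(Ti[:3,:3])[0]
pt={(155,201):(15,85,6),(447,207):(15,-85,6),(430,433):(-135,-85,6),(168,429):(-135,85,6),(180,423):(-125,75,12),(420,425):(-125,-75,12)}
px=np.array(list(pt))/2.2+[110,60]; X=np.array(list(pt.values()))/1e3
yl=[((232,380),42),((230,305),42),((367,382),-42),((370,305),-42)]
def W(p,X): c,s=np.cos(p[2]),np.sin(p[2]); return X@np.array([[c,-s,0],[s,c,0],[0,0,1]]).T+[p[0],p[1],0]
def res(p):
    r=(cv2.projectPoints(W(p,X),rv,Ti[:3,3],K,D)[0][:,0]-px).ravel()
    o=[]
    for q,y in yl:
        u=cv2.undistortPoints(np.array([[np.array(q)/2.2+[110,60]]]),K,D)[0,0]
        v=T[:3,:3]@[u[0],u[1],1]; w=T[:3,3]+v*(.012-T[2,3])/v[2]
        o.append((-np.sin(p[2])*(w[0]-p[0])+np.cos(p[2])*(w[1]-p[1])-y/1e3)*800)
    return np.r_[r,o]
s=least_squares(res,[.49,.19,3.2]);print(s.x,np.degrees(s.x[2]),np.round(res(s.x),1))
```

```text
[0.49256049 0.18944426 3.18831998] 182.67727849246907 [-0.7  0.2  0.8 -0.4  0.2  0.4  0.1  0.6  0.5 -0.6 -1.2 -0.1 -0.  -0.1
  0.1  0.3]
```

Emit:
{"name": "jog_arm", "arguments": {
  "moves": [
    {"fingers":0,"slide":[-15,-200,0],"angular":[0,0,-9]},
    {"fingers":0,"slide":[-15,-200,0],"angular":[0,0,-9]},
    {"fingers":0,"slide":[-15,-200,0],"angular":[0,0,-9]},
    {"fingers":0,"slide":[-15,-200,0],"angular":[0,0,-9]},
    {"fingers":0,"slide":[-15,-390,0],"angular":[0,0,-18]},
    {"fingers":0,"slide":[-15,-390,0],"angular":[0,0,-18]},
    {"fingers":0,"slide":[-15,-390,0],"angular":[0,0,-18]},
    {"fingers":0,"slide":[-15,-390,0],"angular":[0,0,-18]},
    {"fingers":0,"slide":[-15,-390,0],"angular":[0,0,-18]},
    {"fingers":0,"slide":[-15,-390,0],"angular":[0,0,-18]}
  ]
}}

```text
clock: 3.57
tcp_pos: [0.5195, -0.1937, 0.2616]
orientation: [0.0, -0.185, 0.983, -0.001]
wrist_force: [0.3, 0.3, -1.0]
finger_gap: 0.0852
grip_force: 0.0
```

Emit:
{"name": "jog_arm", "arguments": {
  "moves": [
    {"fingers":0,"slide":[0,0,0]},
    {"fingers":0,"slide":[0,0,0]},
    {"fingers":0,"slide":[0,0,0]}
  ]
}}

```text
schema error: expected keys fingers, slide, angular
```

```bash
cat > d.py <<'E'
from h import *
np.set_printoptions(precision=4,suppress=True)
c=cam('wrist'); cv2.imwrite('pics/w3.png',c[0]['color'][:,:,::-1])
s=get_state(); print(s['clock'],s['tcp_pos'],s['joint_pos'],rot(s['orientation']).as_matrix())
np.savez('w3.npz',T=c[1],K=c[2],D=c[3])
for t,z in [('square',0),('square_grip',.056),('square_corner',0),('jar',0)]:
    for l in tip_of(t,c[0]): print(t,np.round(l['point'],1),round(l['p'],2),onz(c,l['point'],z))
E
python3 d.py
python3 - <<'E'
import cv2
im=cv2.imread('pics/w3.png'); cv2.imwrite('pics/w3c.png',cv2.resize(im[40:330,110:400],None,fx=2,fy=2,interpolation=cv2.INTER_CUBIC))
E
```

```text
3.6167 [ 0.52   -0.1968  0.2612] [-0.5049  0.2696  0.0327  1.3314 -0.0025 -0.8734] [[-0.9329 -0.3602  0.001 ]
 [-0.3602  0.9329 -0.0033]
 [ 0.0003 -0.0035 -1.    ]]
square [251.8 182.9] 0.82 [ 0.5564 -0.1848  0.    ]
square_grip [250.  193.4] 0.71 [ 0.5523 -0.1879  0.056 ]
jar [268.2 306.6] 0.98 [ 0.7332 -0.0895  0.    ]
```

View pics/w3c.png

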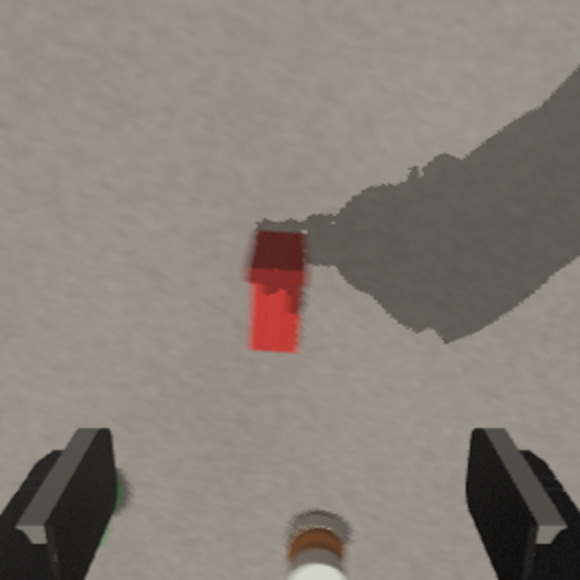

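The wrist view shows the square aligned with the image: blade back at crop (280,230), sole end at (274,351). The jar is at (318,540) and the spool is behind the left finger. I'll take a settled picture and fit the square's silhouette.

```bash
cat > e.py <<'E'
from h import *
from scipy.optimize import minimize
np.set_printoptions(precision=4,suppress=True)
c=cam('wrist'); s=get_state(); print(s['clock'],s['tcp_pos'],rot(s['orientation']).as_matrix()[:2,:2].ravel())
cv2.imwrite('pics/w4.png',c[0]['color'][:,:,::-1])
hsv=cv2.cvtColor(c[0]['color'],cv2.COLOR_RGB2HSV)
m=((hsv[...,1]>150)&((hsv[...,0]<6)|(hsv[...,0]>172))&(hsv[...,2]>50)).astype(np.uint8)
n,l,st,_=cv2.connectedComponentsWithStats(m); k=1+np.argmax(st[1:,4]); m=(l==k).astype(np.uint8); print(st[k])
m=cv2.resize(m*255,None,fx=4,fy=4,interpolation=cv2.INTER_LINEAR)>127
box=lambda x0,x1,w,z0,z1:np.array([(x,y,z) for x in(x0,x1) for y in(-w,w) for z in(z0,z1)])/1e3
B=[box(-40,40,16,0,10),box(32,40,16,0,90),box(-12,32,7,0,74)]
def ren(p):
    C,S=np.cos(p[2]),np.sin(p[2]); im=np.zeros(m.shape,np.uint8)
    for b in B:
        q=proj(c,b@np.array([[C,-S,0],[S,C,0],[0,0,1]]).T+[p[0],p[1],0])*4+1.5
        cv2.fillConvexPoly(im,cv2.convexHull(np.round(q*16).astype(np.int32)),1,shift=4)
    return im>0
f=lambda p:1-(ren(p)&m).sum()/(ren(p)|m).sum()
p0=np.array([.562,-.186,np.radians(201)])
r=minimize(f,p0,method='Nelder-Mead',options=dict(initial_simplex=p0+np.array([[0,0,0],[.01,0,0],[0,.01,0],[0,0,.15]]),xatol=1e-5,fatol=1e-5))
print(r.x,np.degrees(r.x[2]),r.fun)
u=np.array([np.cos(r.x[2]),np.sin(r.x[2])]); g=r.x[:2]+.010*u; print('grip',g)
Rm=rot(s['orientation']).as_matrix(); t=np.r_[g,.056]
print('slide mm (grasp=TCP-8mm)',Rm.T@(t-s['tcp_pos'])*1e3, 'turn', np.degrees(np.arctan2(*(Rm.T[:2,:2]@u)[::-1])))
E
python3 e.py
```

```text
3.8667 [ 0.5191 -0.1888  0.2616] [-0.9307 -0.3657 -0.3657  0.9307]
[ 231  156   31   60 1465]
[ 0.5609 -0.1855  3.4623] 198.37505463215226 0.09052876234747242
grip [ 0.5515 -0.1886]
slide mm (grasp=TCP-8mm) [-30.1931 -11.7759 205.611 ] turn 3.0774381454747273
```

Emit:
{"name": "jog_arm", "arguments": {
  "moves": [
    {"fingers":0,"slide":[-30,-12,80],"angular":[0,0,3]},
    {"fingers":0,"slide":[-30,-12,80],"angular":[0,0,3]},
    {"fingers":0,"slide":[-30,-12,80],"angular":[0,0,3]},
    {"fingers":0,"slide":[-30,-12,110],"angular":[0,0,3]},
    {"fingers":0,"slide":[-30,-12,140],"angular":[0,0,3]},
    {"fingers":0,"slide":[-30,-12,170],"angular":[0,0,3]},
    {"fingers":0,"slide":[-30,-12,195],"angular":[0,0,3]},
    {"fingers":0,"slide":[-30,-12,214],"angular":[0,0,3]},
    {"fingers":0,"slide":[-30,-12,214],"angular":[0,0,3]},
    {"fingers":0,"slide":[-30,-12,214],"angular":[0,0,3]}
  ]
}}

```text
clock: 4.7
tcp_pos: [0.5509, -0.1888, 0.048]
orientation: [-0.001, -0.161, 0.987, 0.001]
wrist_force: [-0.6, -0.3, 0.9]
finger_gap: 0.0851
grip_force: 0.0
```

Emit:
{"name": "jog_arm", "arguments": {
  "moves": [
    {"fingers":1,"slide":[0,0,0],"angular":[0,0,0]},
    {"fingers":1,"slide":[0,0,0],"angular":[0,0,0]},
    {"fingers":1,"slide":[0,0,0],"angular":[0,0,0]},
    {"fingers":1,"slide":[0,0,0],"angular":[0,0,0]},
    {"fingers":1,"slide":[0,0,0],"angular":[0,0,0]},
    {"fingers":1,"slide":[0,0,0],"angular":[0,0,0]},
    {"fingers":1,"slide":[0,0,0],"angular":[0,0,0]},
    {"fingers":1,"slide":[0,0,0],"angular":[0,0,0]},
    {"fingers":1,"slide":[0,0,0],"angular":[0,0,0]},
    {"fingers":1,"slide":[0,0,0],"angular":[0,0,0]}
  ],
  "squeeze": 70
}}

```text
clock: 5.53
tcp_pos: [0.5517, -0.1901, 0.0481]
orientation: [0.0, -0.16, 0.987, -0.0]
wrist_force: [-0.1, 2.0, 4.8]
finger_gap: 0.0132
grip_force: 69.0
```

Gripped. The gap is 13 mm and the grip 69 N. Next I'll lift and carry it over the chassis.

Emit:
{"name": "jog_arm", "arguments": {
  "moves": [
    {"fingers":1,"slide":[0,0,-15],"angular":[0,0,0]},
    {"fingers":1,"slide":[0,0,-40],"angular":[0,0,0]},
    {"fingers":1,"slide":[0,0,-75],"angular":[0,0,0]},
    {"fingers":1,"slide":[0,0,-110],"angular":[0,0,0]},
    {"fingers":1,"slide":[0,0,-140],"angular":[0,0,0]},
    {"fingers":1,"slide":[0,0,-150],"angular":[0,0,0]},
    {"fingers":1,"slide":[-6,18,-150],"angular":[0,0,1]},
    {"fingers":1,"slide":[-17,48,-150],"angular":[0,0,2]},
    {"fingers":1,"slide":[-28,80,-150],"angular":[0,0,4]},
    {"fingers":1,"slide":[-39,112,-150],"angular":[0,0,5]}
  ],
  "squeeze": 90
}}

```text
clock: 6.37
tcp_pos: [0.552, -0.0707, 0.1953]
orientation: [-0.001, -0.115, 0.993, 0.001]
wrist_force: [1.7, 1.5, -3.7]
finger_gap: 0.0131
grip_force: 88.3
```

```bash
cat > g.py <<'E'
from h import *
import sys
np.set_printoptions(precision=4,suppress=True)
s=get_state(); M=rot(s['orientation']).as_matrix(); C=np.array([.4926,.1894]); a=np.radians(182.68); u=np.array([np.cos(a),np.sin(a)]); v=np.array([-u[1],u[0]])
q=s['tcp_pos'][:2]-C; print('clock',s['clock'],'tcp',s['tcp_pos'],'chassis xy of TCP mm',[q@u*1e3,q@v*1e3])
F=s['wrist_force']; print('F chassis',F[:2]@u,F[:2]@v,F[2],'grip',s['grip_force'],s['finger_gap'])
x,y=float(sys.argv[1]),float(sys.argv[2]); t=np.r_[C+u*x/1e3+v*y/1e3,s['tcp_pos'][2]]
print('slide to',M.T@(t-s['tcp_pos'])*1e3,'turn',np.degrees(np.arctan2(*(M.T@np.r_[u,0])[:2][::-1])),'tilt',M[:2,2])
E
python3 g.py -65 0
```

```text
clock 6.3667 tcp [ 0.552  -0.0707  0.1953] chassis xy of TCP mm [np.float64(-47.21413039107672), np.float64(262.5450938396234)]
F chassis -1.811942714228958 -1.3893734430718985 -3.657109972616684 grip 88.27079772949219 0.0131280377246671
slide to [-65.4054 254.8889   0.2151] turn 10.51608750222707 tilt [-0.0031  0.0009]
```

Emit:
{"name": "jog_arm", "arguments": {
  "moves": [
    {"fingers":1,"slide":[-10,36,0],"angular":[0,0,2]},
    {"fingers":1,"slide":[-19,72,0],"angular":[0,0,4]},
    {"fingers":1,"slide":[-28,108,0],"angular":[0,0,6]},
    {"fingers":1,"slide":[-37,144,0],"angular":[0,0,8]},
    {"fingers":1,"slide":[-46,180,0],"angular":[0,0,9]},
    {"fingers":1,"slide":[-55,212,0],"angular":[0,0,10]},
    {"fingers":1,"slide":[-62,235,0],"angular":[0,0,10.5]},
    {"fingers":1,"slide":[-65,246,0],"angular":[0,0,10.5]},
    {"fingers":1,"slide":[-65,246,0],"angular":[0,0,10.5]},
    {"fingers":1,"slide":[-65,246,0],"angular":[0,0,10.5]}
  ]
}}

```text
clock: 7.2
tcp_pos: [0.5587, 0.1827, 0.1959]
orientation: [-0.001, -0.026, 1.0, -0.001]
wrist_force: [-1.0, 0.9, -3.8]
finger_gap: 0.0134
grip_force: 88.3
```

```bash
python3 g.py -65 0
cat > v.py <<'E'
from h import *
import sys
for n in sys.argv[2:]:
    c=cam(n); cv2.imwrite(f'pics/{sys.argv[1]}{n}.png',c[0]['color'][:,:,::-1])
    for t in ('square_corner','square_grip','fold','panel_top'):
        l=tip_of(t,c[0]); print(n,t,[(np.round(k['point'],1),round(k['p'],2)) for k in l[:1]])
E
python3 v.py h wrist side
python3 - <<'E'
import cv2,numpy as np
a=cv2.imread('pics/hwrist.png')[60:384,90:420]; b=cv2.imread('pics/hside.png')[60:230,140:310]
cv2.imwrite('pics/h.png',np.hstack([cv2.resize(a,(400,393)),cv2.resize(b,(393,393),interpolation=cv2.INTER_CUBIC)]))
E
```

```text
clock 7.2 tcp [0.5587 0.1827 0.1959] chassis xy of TCP mm [np.float64(-65.68869981601763), np.float64(9.752602564611696)]
F chassis 0.9453829838388903 -0.9108700548111129 -3.803791428192679 grip 88.29001307487488 0.013400468096802414
slide to [ 0.6416  9.7558 -0.0088] turn 0.2765669020959017 tilt [-0.0026 -0.0012]
wrist square_corner [(array([250.4, 181.4]), 0.91)]
wrist square_grip [(array([253.7, 277. ]), 0.7)]
wrist fold [(array([264.4, 103.7]), 0.66)]
wrist panel_top [(array([268.5, 127.8]), 0.86)]
side square_corner [(array([216.2, 136. ]), 0.78)]
side square_grip [(array([222.1, 112.3]), 0.91)]
side fold [(array([200.6, 179.2]), 0.58)]
side panel_top [(array([201.5, 152.9]), 0.64)]
```

View pics/h.png

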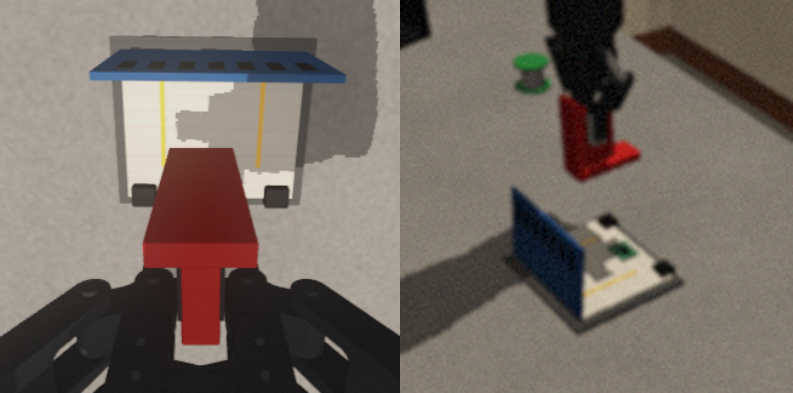

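The side view shows the square held upright over the chassis. In the wrist view the blade back's bottom edge is at crop row 148 and its top at 243. That puts the corner about 30 mm ahead of and 47 mm below the TCP, as expected. Now I'll centre it and descend to about 6 mm above the floor, clear of the leaning panel.

Emit:
{"name": "jog_arm", "arguments": {
  "moves": [
    {"fingers":1,"slide":[0,10,20],"angular":[0,0,0.3]},
    {"fingers":1,"slide":[0,10,50],"angular":[0,0,0.3]},
    {"fingers":1,"slide":[0,10,80],"angular":[0,0,0.3]},
    {"fingers":1,"slide":[0,10,105],"angular":[0,0,0.3]},
    {"fingers":1,"slide":[0,10,120],"angular":[0,0,0.3]},
    {"fingers":1,"slide":[0,10,128],"angular":[0,0,0.3]},
    {"fingers":1,"slide":[0,10,130],"angular":[0,0,0.3]},
    {"fingers":1,"slide":[0,10,130],"angular":[0,0,0.3]},
    {"fingers":1,"slide":[0,10,130],"angular":[0,0,0.3]},
    {"fingers":1,"slide":[0,10,130],"angular":[0,0,0.3]}
  ]
}}

```text
clock: 8.53
tcp_pos: [0.5602, 0.1931, 0.0693]
orientation: [0.001, -0.023, 1.0, 0.0]
wrist_force: [0.6, -0.2, -3.6]
finger_gap: 0.0126
grip_force: 88.4
```

```bash
python3 g.py -38 0; python3 v.py i wrist
```

```text
clock 8.5333 tcp [0.5602 0.1931 0.0693] chassis xy of TCP mm [np.float64(-67.6887597067623), np.float64(-0.49686373950484297)]
F chassis -0.573129760632245 0.21544683781267948 -3.550333579924452 grip 88.36728572845459 0.01263410806137028
slide to [29.6878 -0.5455 -0.0865] turn -0.09386984619623556 tilt [0.0029 0.0006]
wrist square_corner [(array([252.1, 182.8]), 0.95)]
wrist square_grip [(array([256.6, 278.6]), 0.87)]
wrist fold [(array([254.3, 114.7]), 0.65)]
wrist panel_top [(array([251.7, 171.7]), 0.78)]
```

Emit:
{"name": "jog_arm", "arguments": {
  "moves": [
    {"fingers":1,"slide":[6,0,0],"angular":[0,0,0]},
    {"fingers":1,"slide":[12,0,0],"angular":[0,0,0]},
    {"fingers":1,"slide":[18,0,0],"angular":[0,0,0]},
    {"fingers":1,"slide":[23,0,0],"angular":[0,0,0]},
    {"fingers":1,"slide":[26,0,0],"angular":[0,0,0]},
    {"fingers":1,"slide":[29,0,0],"angular":[0,0,0]},
    {"fingers":1,"slide":[29,0,0],"angular":[0,0,0]},
    {"fingers":1,"slide":[29,0,0],"angular":[0,0,0]},
    {"fingers":1,"slide":[29,0,0],"angular":[0,0,0]}
  ]
}}

```text
clock: 9.53
tcp_pos: [0.5301, 0.1916, 0.0677]
orientation: [0.0, -0.023, 1.0, 0.0]
wrist_force: [1.0, 0.4, -2.4]
finger_gap: 0.013
grip_force: 88.4
```

```bash
python3 g.py -30 0
```

```text
clock 9.5333 tcp [0.5301 0.1916 0.0677] chassis xy of TCP mm [np.float64(-37.60540605438833), np.float64(-0.40599662986906454)]
F chassis -1.059691471775891 -0.3320245914653074 -2.4339168159034648 grip 88.36819052696228 0.012989962163616078
slide to [ 7.6047 -0.4189 -0.0023] turn -0.09745681513528702 tilt [0.0003 0.0002]
```

Emit:
{"name": "jog_arm", "arguments": {
  "moves": [
    {"fingers":1,"slide":[0,0,2],"angular":[0,0,0]},
    {"fingers":1,"slide":[0,0,4],"angular":[0,0,0]},
    {"fingers":1,"slide":[0,0,5],"angular":[0,0,0]},
    {"fingers":1,"slide":[0,0,6],"angular":[0,0,0]},
    {"fingers":1,"slide":[0,0,6],"angular":[0,0,0]},
    {"fingers":1,"slide":[0,0,6],"angular":[0,0,0]}
  ]
}}

```text
clock: 10.03
tcp_pos: [0.5302, 0.1915, 0.0615]
orientation: [0.0, -0.023, 1.0, 0.0]
wrist_force: [2.8, 0.8, -5.1]
finger_gap: 0.0131
grip_force: 88.3
```

Emit:
{"name": "jog_arm", "arguments": {
  "moves": [
    {"fingers":1,"slide":[0,0,1],"angular":[0,0,0]},
    {"fingers":1,"slide":[0,0,1],"angular":[0,0,0]},
    {"fingers":1,"slide":[0,0,1],"angular":[0,0,0]}
  ]
}}

```text
clock: 10.28
tcp_pos: [0.5301, 0.1915, 0.0606]
orientation: [0.0, -0.023, 1.0, 0.0]
wrist_force: [2.6, -0.7, -4.0]
finger_gap: 0.0133
grip_force: 88.4
```

Emit:
{"name": "jog_arm", "arguments": {
  "moves": [
    {"fingers":1,"slide":[0,0,1],"angular":[0,0,0]},
    {"fingers":1,"slide":[0,0,1],"angular":[0,0,0]},
    {"fingers":1,"slide":[0,0,1],"angular":[0,0,0]}
  ]
}}

```text
clock: 10.53
tcp_pos: [0.5302, 0.1916, 0.0601]
orientation: [0.0, -0.023, 1.0, 0.0]
wrist_force: [0.7, -0.2, 1.1]
finger_gap: 0.013
grip_force: 88.9
```

The square touched the floor at TCP z of about 0.060. Now I'll slide it toward the fold.

Emit:
{"name": "jog_arm", "arguments": {
  "moves": [
    {"fingers":1,"slide":[1,0,0],"angular":[0,0,0]},
    {"fingers":1,"slide":[2.5,0,0],"angular":[0,0,0]},
    {"fingers":1,"slide":[4,0,0],"angular":[0,0,0]},
    {"fingers":1,"slide":[5,0,0],"angular":[0,0,0]},
    {"fingers":1,"slide":[5,0,0],"angular":[0,0,0]},
    {"fingers":1,"slide":[5,0,0],"angular":[0,0,0]}
  ]
}}

```text
clock: 11.03
tcp_pos: [0.5257, 0.1914, 0.0602]
orientation: [0.001, -0.023, 1.0, 0.0]
wrist_force: [3.9, 0.4, 1.9]
finger_gap: 0.0129
grip_force: 89.1
```

```bash
python3 g.py -30 0
```

```text
clock 11.0333 tcp [0.5257 0.1914 0.0602] chassis xy of TCP mm [np.float64(-33.15907696711152), np.float64(-0.44948255330119274)]
F chassis -3.9172826131925036 -0.26307850711146 1.940757422010511 grip 89.09902095794678 0.012880213833961944
slide to [ 3.1583 -0.4549 -0.0055] turn -0.09887423707747177 tilt [0.0017 0.0004]
```

Emit:
{"name": "jog_arm", "arguments": {
  "moves": [
    {"fingers":1,"slide":[1,0,0],"angular":[0,0,0]},
    {"fingers":1,"slide":[2,0,0],"angular":[0,0,0]},
    {"fingers":1,"slide":[2,0,0],"angular":[0,0,0]},
    {"fingers":1,"slide":[2,0,0],"angular":[0,0,0]}
  ]
}}

```text
clock: 11.37
tcp_pos: [0.5238, 0.1913, 0.0601]
orientation: [0.001, -0.023, 1.0, 0.0]
wrist_force: [5.1, 0.4, 2.5]
finger_gap: 0.013
grip_force: 89.2
```

```bash
python3 g.py -30 0
```

```text
clock 11.3667 tcp [0.5238 0.1913 0.0601] chassis xy of TCP mm [np.float64(-31.23460040780393), np.float64(-0.4644566742322393)]
F chassis -5.066051921294057 -0.18930511256983054 2.533282813306682 grip 89.21018600463867 0.013009304625990202
slide to [ 1.2338 -0.4666 -0.0023] turn -0.0995215437337165 tilt [0.0017 0.0004]
```

Emit:
{"name": "jog_arm", "arguments": {
  "moves": [
    {"fingers":1,"slide":[1,0,0.3],"angular":[0,0,0]},
    {"fingers":1,"slide":[1,0,0.3],"angular":[0,0,0]},
    {"fingers":1,"slide":[1,0,0.3],"angular":[0,0,0]}
  ]
}}

```text
clock: 11.62
tcp_pos: [0.5235, 0.1913, 0.0602]
orientation: [0.002, -0.022, 1.0, 0.0]
wrist_force: [5.9, 1.1, 3.1]
finger_gap: 0.0133
grip_force: 89.3
```

Emit:
{"name": "jog_arm", "arguments": {
  "moves": [
    {"fingers":1,"slide":[1,0,0],"angular":[0,0,0]},
    {"fingers":1,"slide":[1,0,0],"angular":[0,0,0]},
    {"fingers":1,"slide":[1,0,0],"angular":[0,0,0]}
  ]
}}

```text
clock: 11.87
tcp_pos: [0.5224, 0.1913, 0.0602]
orientation: [0.002, -0.022, 1.0, 0.0]
wrist_force: [6.2, 0.3, 3.3]
finger_gap: 0.0131
grip_force: 89.4
```

```bash
python3 g.py -30 0
```

```text
clock 11.8667 tcp [0.5224 0.1913 0.0602] chassis xy of TCP mm [np.float64(-29.8980429313588), np.float64(-0.4893128303270747)]
F chassis -6.184674209359958 0.02418184728520414 3.3356168130708976 grip 89.40850853919983 0.013102746345703454
slide to [-0.1029 -0.4891  0.0001] turn -0.1057990020141112 tilt [0.003  0.0005]
```

Emit:
{"name": "jog_arm", "arguments": {
  "moves": [
    {"fingers":1,"slide":[1,0,0],"angular":[0,0,0]},
    {"fingers":1,"slide":[1,0,0],"angular":[0,0,0]},
    {"fingers":1,"slide":[1,0,0],"angular":[0,0,0]}
  ]
}}

```text
clock: 12.12
tcp_pos: [0.5221, 0.1913, 0.0602]
orientation: [0.002, -0.022, 1.0, 0.0]
wrist_force: [7.0, 0.8, 3.3]
finger_gap: 0.0127
grip_force: 89.1
```

Emit:
{"name": "jog_arm", "arguments": {
  "moves": [
    {"fingers":1,"slide":[1,0,0],"angular":[0,0,0]},
    {"fingers":1,"slide":[1,0,0],"angular":[0,0,0]},
    {"fingers":1,"slide":[1,0,0],"angular":[0,0,0]}
  ]
}}

```text
clock: 12.37
tcp_pos: [0.5219, 0.1912, 0.0604]
orientation: [0.003, -0.022, 1.0, 0.0]
wrist_force: [8.6, -0.3, 0.1]
finger_gap: 0.0129
grip_force: 88.9
```

```bash
python3 g.py -30 0;python3 v.py j wrist side scene
```

```text
clock 12.3667 tcp [0.5219 0.1912 0.0604] chassis xy of TCP mm [np.float64(-29.321218229628045), np.float64(-0.4679992467701738)]
F chassis -8.6171104426658 0.6589466771788616 0.1344086052353608 grip 88.89498353004456 0.012897035317347816
slide to [-0.6798 -0.4665  0.0037] turn -0.12849060728876016 tilt [0.0057 0.0006]
wrist square_corner [(array([253.2, 276.9]), 0.32)]
wrist square_grip [(array([252.9, 279.7]), 0.74)]
wrist fold [(array([255. , 183.8]), 0.89)]
wrist panel_top [(array([252.1, 262.1]), 0.62)]
side square_corner [(array([208.4, 180.9]), 0.75)]
side square_grip [(array([211. , 157.6]), 0.77)]
side fold [(array([200.3, 180.1]), 0.86)]
side panel_top [(array([404.7, 246.6]), 0.67)]
scene square_corner [(array([344.2, 241.4]), 0.57)]
scene square_grip [(array([337.2, 233. ]), 0.61)]
scene fold [(array([342.6, 240.3]), 0.77)]
scene panel_top []
```

The TCP stalled at chassis x = -29.3 as the force rose, so that is the hard stop at the fold. Next I'll press down more, correct the small compliance tilt, and check.

Emit:
{"name": "jog_arm", "arguments": {
  "moves": [
    {"fingers":1,"slide":[0,0,0.5],"angular":[0,0.2,0]},
    {"fingers":1,"slide":[0,0,1],"angular":[0,0.3,0]},
    {"fingers":1,"slide":[0,0,1],"angular":[0,0.3,0]},
    {"fingers":1,"slide":[0,0,1],"angular":[0,0.3,0]}
  ]
}}

```text
clock: 13.45
tcp_pos: [0.5223, 0.1913, 0.0601]
orientation: [0.001, -0.022, 1.0, 0.0]
wrist_force: [8.1, 0.9, 4.9]
finger_gap: 0.013
grip_force: 89.9
```

```bash
python3 g.py -30 0;python3 v.py k wrist side
python3 - <<'E'
import cv2,numpy as np
a=cv2.imread('pics/kwrist.png')[140:320,150:360]; b=cv2.imread('pics/kside.png')[100:220,160:280]
cv2.imwrite('pics/k.png',np.hstack([cv2.resize(a,(460,394)),cv2.resize(b,(340,394),interpolation=cv2.INTER_CUBIC)]))
E
```

```text
clock 13.45 tcp [0.5223 0.1913 0.0601] chassis xy of TCP mm [np.float64(-29.729656782516273), np.float64(-0.47061986748634205)]
F chassis -8.14673939828004 -0.49681283944093535 4.861771503965131 grip 89.9062728881836 0.013011714923449921
slide to [-0.2714 -0.47    0.0002] turn -0.1288170235150031 tilt [0.0013 0.0005]
wrist square_corner []
wrist square_grip [(array([254.9, 275.2]), 0.74)]
wrist fold [(array([253.2, 182.6]), 0.74)]
wrist panel_top [(array([254.8, 262.5]), 0.97)]
side square_corner [(array([206.3, 178. ]), 0.59)]
side square_grip [(array([212.6, 160.6]), 0.7)]
side fold [(array([201.4, 179.1]), 0.59)]
side panel_top [(array([200.4, 151.7]), 0.8)]
```

View pics/k.png

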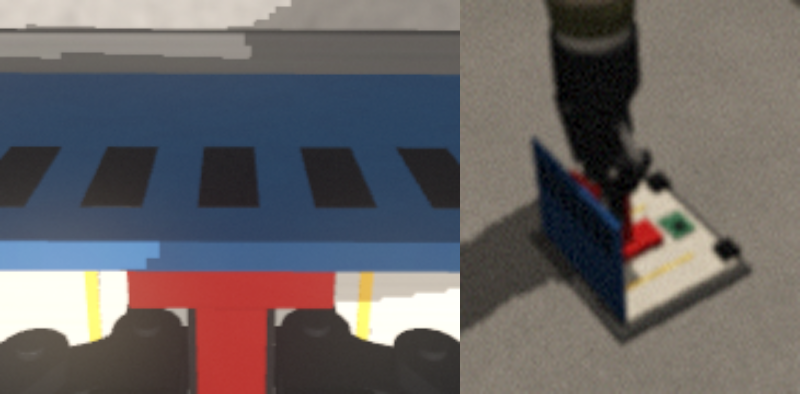

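The wrist view shows the panel's inner top edge straight along the blade at crop row 271, centred between the yellow lines. In the side view the square sits in the corner. I'll work out the panel lean from those edges.

Run:
```python
from h import *
c=cam('wrist'); a=np.radians(182.68); u=np.array([np.cos(a),np.sin(a)])
im=cv2.cvtColor(c[0]['color'],cv2.COLOR_RGB2GRAY).astype(float)
col=c[0]['color'][130:330,255-4:255+4].mean(1)
g=np.abs(np.diff(col,axis=0)).sum(1)
for r in np.where(g>15)[0]: print(130+r+.5,round(g[r]), [round(1e3*float((onz(c,(255,130.5+r),z)[:2]-[.4926,.1894])@u),1) for z in(.006,.012,.102,.104)])
```

```text
151.5 121 [17.3, 18.6, 37.2, 37.6]
152.5 130 [16.7, 18.0, 36.9, 37.3]
153.5 101 [16.1, 17.4, 36.6, 37.0]
154.5 113 [15.5, 16.8, 36.3, 36.7]
155.5 60 [14.9, 16.2, 36.0, 36.4]
166.5 124 [8.0, 9.5, 32.7, 33.2]
172.5 22 [4.1, 5.8, 30.8, 31.4]
173.5 50 [3.5, 5.2, 30.5, 31.1]
206.5 74 [-18.5, -16.1, 19.9, 20.7]
207.5 19 [-19.2, -16.8, 19.6, 20.4]
233.5 35 [-37.8, -34.8, 10.6, 11.6]
234.5 62 [-38.6, -35.5, 10.3, 11.3]
249.5 33 [-49.8, -46.4, 4.8, 6.0]
250.5 58 [-50.6, -47.2, 4.4, 5.6]
262.5 33 [-60.0, -56.2, -0.1, 1.2]
263.5 170 [-60.7, -57.0, -0.4, 0.8]
264.5 45 [-61.5, -57.7, -0.8, 0.4]
```

The panel is upright to within about 0.01 rad. One more small push will confirm the hard stop.

Emit:
{"name": "jog_arm", "arguments": {
  "moves": [
    {"fingers":1,"slide":[1,0,0.5],"angular":[0,0.1,0]},
    {"fingers":1,"slide":[1.5,0,0.5],"angular":[0,0.2,0]},
    {"fingers":1,"slide":[1.5,0,0.5],"angular":[0,0.2,0]},
    {"fingers":1,"slide":[1.5,0,0.5],"angular":[0,0.2,0]},
    {"fingers":1,"slide":[1.5,0,0.5],"angular":[0,0.2,0]}
  ]
}}

```text
clock: 14.42
tcp_pos: [0.5222, 0.1912, 0.0601]
orientation: [0.0, -0.022, 1.0, 0.0]
wrist_force: [9.7, -0.1, 6.2]
finger_gap: 0.0131
grip_force: 89.8
```

```bash
python3 g.py -30 0;python3 - <<'E'
from h import *
c=cam('wrist'); a=np.radians(182.68); u=np.array([np.cos(a),np.sin(a)])
col=c[0]['color'][130:330,251:259].mean(1)
g=np.abs(np.diff(col,axis=0)).sum(1)
for r in np.where(g>30)[0]: print(130+r+.5,round(g[r]), [round(1e3*float((onz(c,(255,130.5+r),z)[:2]-[.4926,.1894])@u),1) for z in(.006,.012,.102,.104)])
E
```

```text
clock 14.4167 tcp [0.5222 0.1912 0.0601] chassis xy of TCP mm [np.float64(-29.618481288130447), np.float64(-0.4500156413973551)]
F chassis -9.637455344602676 0.5428494877017448 6.164662517744828 grip 89.81879711151123 0.01308343801838242
slide to [-0.3826 -0.4491  0.0001] turn -0.13975452913186523 tilt [0.0006 0.0004]
151.5 116 [17.5, 18.7, 37.3, 37.7]
152.5 72 [16.9, 18.1, 37.0, 37.4]
153.5 172 [16.3, 17.5, 36.7, 37.1]
154.5 82 [15.6, 16.9, 36.4, 36.8]
155.5 86 [15.0, 16.3, 36.1, 36.5]
166.5 123 [8.1, 9.7, 32.8, 33.3]
173.5 66 [3.7, 5.4, 30.6, 31.2]
206.5 73 [-18.3, -15.9, 20.0, 20.8]
233.5 48 [-37.6, -34.6, 10.7, 11.7]
234.5 46 [-38.4, -35.3, 10.3, 11.4]
249.5 61 [-49.6, -46.2, 4.9, 6.0]
262.5 46 [-59.8, -56.0, 0.0, 1.3]
263.5 201 [-60.5, -56.8, -0.4, 0.9]
```

```bash
python3 -c "
from workcell import *
print(hand_in())"
```

```text
the job is handed in; nothing more can be done
None
```

I handed the job in with the square still gripped and pressed against the hard stop at the fold; its verdict was not shown. My last readings were about 9.6 N into the panel side, about 10 N onto the floor and the panel upright to about 0.01 rad. I didn't touch the spool, jar or screwdriver.

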